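# Charge the vibratory tumbler and set its end cap

### The arm

A 7-joint arm with a two-finger parallel gripper is mounted at the origin on the work surface. World frame = base frame: x ahead of the robot, y to its left, z up, the work surface at z = 0. Lengths are in m, angles in rad, forces in N, time in s.
With the tool pointing down it reaches from about 0.425 to 1.025 m from the base axis. Payload 9.4 kg.
Tool frame: the origin (TCP) lies on the centre line of the jaws, within the pads' length; the fingertips stand robot.tips_ahead ahead of it and the grasp point (between the pads) lies 8 mm behind it (robot.tips_ahead is the distance from the TCP to the fingertips, in m); z points along the fingers, y is the line along which they close (so a half turn about z gives the same grasp; the last joint's range is limited). The gripper opens to 85 mm and grips with 20 to 120 N. Pads are 22 mm wide; open, the fingers measure 114 mm over their backs; the gripper's body (76 mm by 85 mm) begins 54 mm behind the grasp point. The pads swing forward as they close: fully open they stand 13 mm farther back than shut.
Start: joints at [1.203, 0.599, -0.003, 1.599, 0.002, 0.943, -0.08], TCP at [0.208, -0.695, 0.242] pointing down, gripper open.
Joint ranges: [-2.57, 2.57], [-0.35, 1.97], [-1.29, 1.29], [0.11, 2.56], [-1.05, 4.19], [0.11, 1.86], [-2.63, 2.63]. Speed limits (rad/s): [2.22, 2.22, 3.01, 3.01, 3.14, 3.14, 3.14].

### API

Orientations are given as a unit quaternion [x, y, z, w].
In Python, from bench import robot, vision, workorder gives the robot as it stands.
- The arm moves only by the tool apply_moves, never from a script. Its argument "motion" is text: rows parted by semicolons, each of 6 numbers parted by spaces: the shift along the tool's x, y, z in cm, then the turn, a rotation vector about the tool's x, y, z in degrees. A call has 1 to 12 rows; each row shifts and turns the commanded pose from where the row before left it, along the tool's axes as they then stand; what a row does not reach is not made up. A row lasts 1/8 s, in which the tool goes at most 62.5 mm and 10.7 degrees, less where a joint would pass 70% of its speed; a pose out of reach is approached as far as the arm can. A call with a gripper value outside its range is refused whole. "hand" is the gripper command: -1 is fully open, 1 is shut, values between are in proportion, set as the call begins (left out, the last holds). The fingers move at their own pace and stop on an object; the grip force is fixed at half the most. Time passes only in rows, so rows that do not move let the fingers close. It gives the time, the measured TCP pose, the force, the opening and the grip force at its end, in the units of the state.
- robot.observe(): the state, without advancing time (a new reading comes with each control period).
- vision.snapshot(name): name is "scene" or "top"; returns a dict with "pixels" (384x512x3 uint8, red, green, blue), "fx", "fy", "cx", "cy" (pixels), "R" (3x3) and "t" (3): a world point X has camera coordinates R X + t. Camera axes: x right, y down, z forward; pixel columns grow to the right and rows downward; lengths in m; the calibration is good to about 2 mm. A picture is of the moment at which its call begins. There is no depth.
- workorder.close_job(): hands the job in; it is judged then, once.
The state is a dict: "t": time; "joints": joint angles; "dq": joint speeds; "tau": joint torques, N m; "tool_pos": TCP position; "ee_rot": TCP orientation; "contact_force": force on the tool from outside, world axes, zero at the start; "ft_torque": the same for the moment, N m; "gripper_width": finger opening in m; "finger_force": force on a finger pad.
Only numpy, scipy, OpenCV 4.12 (cv2) and the standard library are available. Lean on these libraries where they do the work, as an engineer would, in place of code of your own. Each camera call takes 0.05 s, during which the arm holds its last target. There are 200 camera calls.

### The job

Load the tumbler: lift the red tray by its black handle, tip all five brass finials into the blue bowl, and stand the empty tray back down flat on the bench. Then take the knurled end cap in the middle of the bowl, screw it down (clockwise) until it bottoms out, and back it off a quarter turn so that the bowl's rubber mount keeps its play. Finish while still holding the cap there, gripped and still, so that its lock screw can be set, with the other things on the bench left where they are.

Things in the scene. Friction and masses are not known exactly. Their poses are not given: they have to be found in the camera images.
- tumbler: bench-top vibratory tumbler, fixed to the bench, left or right of its middle, the tray on the other side: grey motor base 200 mm across (black switch panel on its -x side), springs, open round blue bowl. Origin under its centre at bench height, z up. Bowl: rim 175 mm above the bench and 254 mm across outside, about 230 mm inside, inner floor at 84 mm
- bowl_mouth (a point): centre of the bowl's mouth, on the axis of bowl and cap, level with the rim (175 mm above the bench). In the bowl's middle a blue cone (80 mm across at the floor, 52 mm at its top, 150 mm above the bench) carries a steel washer 48 mm across, top at 153 mm, a steel stud and the end cap
- end_cap: knurled metal end cap on the bowl's stud, a cylinder 50 mm across, 30 mm high, white index line on top from the centre along its x axis; origin: centre of its underside. Already started on the upright right-hand thread (lead 4 mm a turn, drag 0.07 N m; stays where left, cannot come off). Bottomed out, its underside sits on the washer, 153 mm above the bench
- cap_mid (a point): centre of the end cap, half-way up, 15 mm above its underside (168 mm above the bench when bottomed out)
- cap_turn (a joint): how far the end cap is unscrewed, rad: 0 when bottomed out (a hard stop), growing as it turns counter-clockwise seen from above; a quarter turn is 1.57. It starts anywhere from 2.2 to 4.2
- tray: loose smooth red parts tray, about 0.22 kg empty, standing flat; origin on its underside below the handle, x axis pointing away from the pouring nose, z up. Floor 3 mm thick, flat from x = -65 to 70 mm; 96 mm wide outside; walls 3 mm thick, 45 mm high at the sides and rear (+x), 34 mm beside the nose. Tipped nose-down, the parts slide out between about 30 and 45 degrees of tilt
- tray_handle (a point): centre of the tray's black handle bar: 14 mm square, 96 mm long along the tray's y axis, 100 mm above the tray's underside, bridging the tray on side posts; clear in front, behind and above, to be pinched from above across the bar (along the tray's x)
- tray_nose (a point): middle of the tray's open pouring lip, 114 mm from the handle along the tray's -x axis and 13 mm above its underside; the floor ramps up to it at 0.2 rad over the last 50 mm
- finial0_mid (a point): brass finial, bullet shaped, 22 mm across and 36 mm long, 45 g, loose, one of five lying in the tray; this point is half-way along it on its axis
- finial1_mid (a point): brass finial, bullet shaped, 22 mm across and 36 mm long, 45 g, loose, one of five lying in the tray; this point is half-way along it on its axis
- finial2_mid (a point): brass finial, bullet shaped, 22 mm across and 36 mm long, 45 g, loose, one of five lying in the tray; this point is half-way along it on its axis
- finial3_mid (a point): brass finial, bullet shaped, 22 mm across and 36 mm long, 45 g, loose, one of five lying in the tray; this point is half-way along it on its axis
- finial4_mid (a point): brass finial, bullet shaped, 22 mm across and 36 mm long, 45 g, loose, one of five lying in the tray; this point is half-way along it on its axis
- globe: bystander: engraved copper globe 110 mm across on a clear ring stand, 128 mm high in all; origin under its centre
- collar: bystander: brass collar ring, 72 mm across, 28 mm high; origin under its centre
- caliper: bystander: digital caliper lying flat, 230 mm long, 12 mm high; origin under its centre
- bolt: bystander: brass bolt with a nut standing on its head, 30 mm across, 52 mm high; origin under its centre
- compound_bottle: bystander: orange bottle with a white cap, 60 mm across, 150 mm high; origin under its centre
- felt_wheel: bystander: grey felt polishing wheel lying flat, 90 mm across, 18 mm high; origin under its centre

How it is judged:
By the outcome, as a careful person would: the job done as asked, in the order asked, and still so for the second after the job is handed in, while the arm keeps its last pose, push and grip.
It also fails if it takes over 72 s, if anything falls off the work surface, if the arm or the gripper's body presses on something with over 40 N, if the wrist force passes 120 N, or if a joint passes its speed limit or range.

## Working session

There is one attempt and no reset: what is moved stays moved. The work goes in short steps, Python scripts to look and compute and a tool call to move; the robot and the scene stay as the last step left them, time stands still between calls to the robot, and variables do not carry over. Pictures are saved under pics/ and viewed, at most 10 in all, crops included, and the job is handed in when it is done.

Besides the shell and the picture viewer there is one more tool, called after "Emit:" as name(argument=value, ...) on one line, values as JSON. apply_moves: Moves the arm, as the interface text tells. Its arguments: {"type":"object","properties":{"motion":{"type":"string"},"hand":{"type":"number"}},"required":["motion"]}

```bash
ls; mkdir -p pics; python3 - <<'E'
from bench import robot,vision
import cv2,json
s=robot.observe(); print({k:s[k] for k in('t','tool_pos','ee_rot','gripper_width','contact_force')}, robot.tips_ahead)
for n in("scene","top"):
    d=vision.snapshot(n); cv2.imwrite(f"pics/{n}0.png",cv2.resize(d['pixels'][:,:,::-1],(800,600),interpolation=cv2.INTER_CUBIC))
    print(n,d['fx'],d['fy'],d['cx'],d['cy'],d['R'],d['t'])
E
```

```text
pics
{'t': 0.0, 'tool_pos': array([ 0.20773533, -0.69413926,  0.24142693]), 'ee_rot': array([ 9.89438861e-01,  1.44948798e-01, -1.93784415e-04, -7.40235587e-04]), 'gripper_width': 0.08530065003173287, 'contact_force': array([-0.79512599,  0.30532495,  0.19896402])} 0.011
scene 432.1302940436932 432.1302940436932 250.3243605368937 193.90072734688172 [[-0.28025586  0.95971551 -0.02006986]
 [ 0.63627491  0.17006867 -0.75248314]
 [-0.71875649 -0.22365776 -0.65830564]] [ 0.17695048 -0.24892674  1.64851592]
top 380.4139329959987 380.4139329959987 254.92426596695688 195.50402533104295 [[ 0.0228605  -0.9994266   0.02497736]
 [-0.9965587  -0.02477179 -0.07910193]
 [ 0.07967531 -0.02308309 -0.99655357]] [-0.03237742  0.57119844  1.35788518]
```

View pics/scene0.png

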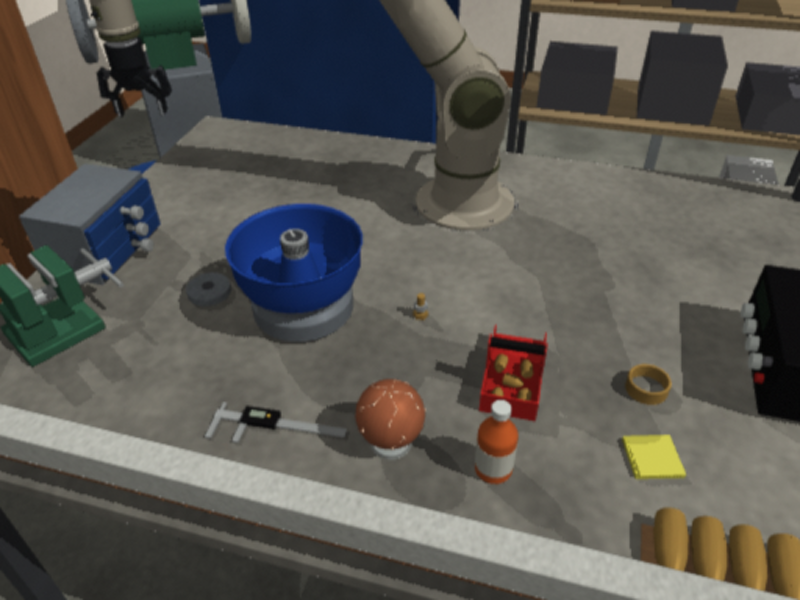

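View pics/top0.png

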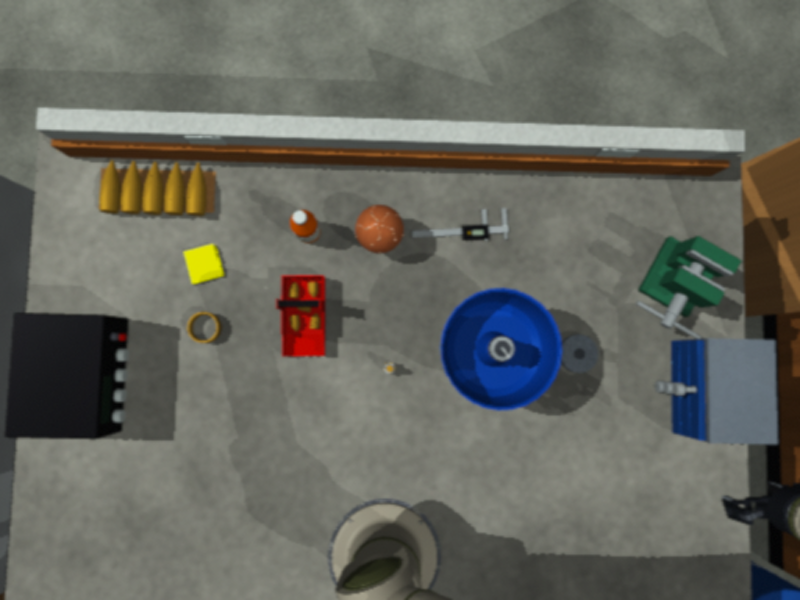

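The scene view shows the bowl on the left (cap at about 293,240) and the tray on the right, with its black handle near 517,346. The top view shows the tray at 280–326 × 276–357, handle at about (300,304) and nose toward the robot. The bowl centre is at about (501,348). I'll enlarge these areas.

```bash
cat > h.py <<'E'
import numpy as np,cv2
from bench import robot,vision
from scipy.spatial.transform import Rotation as Ro
def ray(d,u,v):
    R=np.array(d['R']);c=-R.T@d['t'];return c,R.T@np.array([(u-d['cx'])/d['fx'],(v-d['cy'])/d['fy'],1])
def onz(d,u,v,z):
    c,r=ray(d,u,v);return c+r*(z-c[2])/r[2]
def proj(d,X):
    p=np.array(d['R'])@X+d['t'];return d['fx']*p[0]/p[2]+d['cx'],d['fy']*p[1]/p[2]+d['cy']
def crop(d,u0,v0,w,h,s):
    return cv2.resize(d['pixels'][v0:v0+h,u0:u0+w,::-1],(w*s,h*s),interpolation=cv2.INTER_CUBIC)
E
python3 - <<'E'
from h import *
T=vision.snapshot("top");S=vision.snapshot("scene")
a=np.hstack([crop(T,170,170,50,62,8),crop(T,296,198,50,62,8)])
cv2.imwrite("pics/c1.png",a)
b=np.hstack([crop(S,300,205,60,70,6),crop(S,140,125,60,70,6)])
cv2.imwrite("pics/c2.png",b)
E
```

```text
(no output)
```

View pics/c1.png

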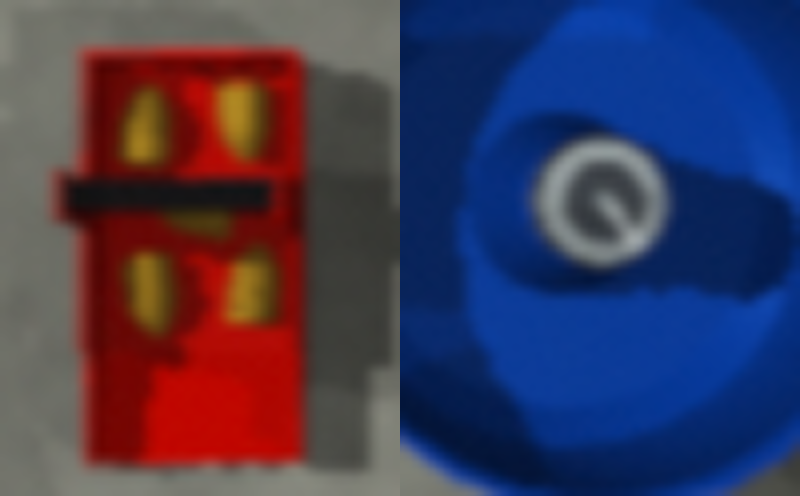

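View pics/c2.png

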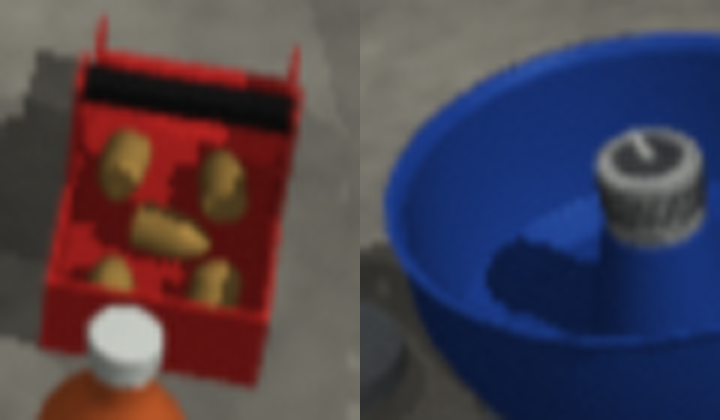

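The top crop shows the bar from (63,197) to (271,194), so its centre is about (167,195). The tray edges run from u 85 to 303 and the nose edge is at v 465. The cap top centre is at (601,201), with the index line running to (637,240). In the scene crop the bar centre is at about (190,98) and the cap top centre at about (650,152).

```bash
python3 - <<'E'
from h import *
T=vision.snapshot("top");S=vision.snapshot("scene")
f=lambda u,v,u0,v0,s:(u0+(u+.5)/s-.5,v0+(v+.5)/s-.5)
np.set_printoptions(precision=4,suppress=True)
print("cam",ray(T,0,0)[0],ray(S,0,0)[0])
for n,u,v,z in(("barL",63,197,.107),("barR",271,194,.107),("barC",167,195,.107),("rearL",85,50,.045),("rearR",302,50,.045),("noseL",88,465,.013),("noseR",302,463,.013)):
    print(n,onz(T,*f(u,v,170,170,8),z))
for n,u,v in(("cap",201,201),("tip",237,240)): print(n,onz(T,*f(u,v,296,198,8),.185))
print("barS",onz(S,*f(190,98,300,205,6),.1),"capS",onz(S,*f(290,152,140,125,6),.185))
for n,u,v,z in(("globe",380,228,.07),("bottle",303,217,.15),("bolt",390,368,.05),("collar",204,327,.028)): print(n,onz(T,u/1.5625,v/1.5625,z))
E
```

```text
cam [0.4618 0.0131 1.3992] [1.3929 0.2412 0.9015]
barL [0.563  0.2462 0.107 ]
barR [0.5665 0.1583 0.107 ]
barC [0.565  0.2023 0.107 ]
rearL [0.6339 0.2501 0.045 ]
rearR [0.6364 0.1536 0.045 ]
noseL [0.4493 0.2471 0.013 ]
noseR [0.4524 0.1508 0.013 ]
cap [ 0.4769 -0.2273  0.185 ]
tip [ 0.4617 -0.2419  0.185 ]
barS [0.5661 0.2036 0.1   ] capS [ 0.4731 -0.2286  0.185 ]
globe [0.7431 0.0279 0.07  ]
bottle [0.7452 0.1911 0.15  ]
bolt [ 0.4276 -0.0026  0.05  ]
collar [0.5109 0.4251 0.028 ]
```

```bash
cat >> h.py <<'E'
def down(az):  # tool down, tool x at azimuth az (deg)
    a=np.radians(az);x=np.array([np.cos(a),np.sin(a),0]);z=np.array([0,0,-1.]);return Ro.from_matrix(np.c_[x,np.cross(z,x),z])
def plan(way,p=None,R=None,smooth=True):
    """way: list of (pos,Rot,n). prints rows in tool axes, tracking rounding"""
    s=robot.observe()
    p=np.array(s['tool_pos']) if p is None else np.array(p,float); R=Ro.from_quat(s['ee_rot']) if R is None else R
    rows=[]
    for q,Q,n in way:
        p0,R0=p.copy(),R; dv=(Q*R0.inv()).as_rotvec()
        for i in range(1,n+1):
            f=i/n; f=f*f*(3-2*f) if smooth else f
            pt=p0+f*(np.array(q)-p0); Rt=Ro.from_rotvec(f*dv)*R0
            sh=np.round(R.inv().apply(pt-p)*100,1); w=np.round(np.degrees((R.inv()*Rt).as_rotvec()),1)
            p=p+R.apply(sh/100);R=R*Ro.from_rotvec(np.radians(w))
            rows.append(" ".join(f"{x:g}" for x in np.r_[sh,w]+0))
    for k in range(0,len(rows),12): print("; ".join(rows[k:k+12]))
    return p,R
def st():
    s=robot.observe();R=Ro.from_quat(s['ee_rot']);np.set_printoptions(precision=4,suppress=True)
    x=R.as_matrix()[:,0];z=R.as_matrix()[:,2]
    print("t",round(s['t'],2),"p",s['tool_pos'],"xaz",np.degrees(np.arctan2(x[1],x[0])).round(2),"z",z,"\nq",np.array(s['joints']),"F",s['contact_force'],"M",s['ft_torque'],"w",s['gripper_width'],s['finger_force'])
E
python3 - <<'E'
from h import *
plan([((.48,-.2,.29),down(60),12),((.565,.2025,.2),down(91.8),12)],smooth=False)
E
```

```text
3.4 -3.3 -0.4 0 0 -3.6; 3.5 -3.1 -0.4 0 0 -3.6; 3.7 -2.8 -0.4 0 0 -3.6; 4 -2.6 -0.4 0 0 -3.6; 4 -2.4 -0.4 0 0 -3.7; 4.2 -2.1 -0.4 0 0 -3.6; 4.4 -1.8 -0.4 0 0 -3.6; 4.4 -1.6 -0.4 0 0 -3.6; 4.6 -1.2 -0.4 0 0 -3.6; 4.6 -1 -0.4 0 0 -3.6; 4.6 -0.7 -0.4 0 0 -3.6; 4.7 -0.4 -0.4 0 0 -3.6
3.3 -1.1 0.8 0 0 -2.7; 3.3 -0.9 0.7 0 0 -2.6; 3.3 -0.7 0.8 0 0 -2.7; 3.4 -0.6 0.7 0 0 -2.6; 3.4 -0.5 0.8 0 0 -2.7; 3.4 -0.3 0.7 0 0 -2.6; 3.4 -0.1 0.8 0 0 -2.7; 3.4 0 0.7 0 0 -2.6; 3.5 0.2 0.8 0 0 -2.7; 3.4 0.4 0.7 0 0 -2.6; 3.4 0.5 0.8 0 0 -2.7; 3.3 0.6 0.7 0 0 -2.6
```

Emit:
apply_moves(motion="3.4 -3.3 -0.4 0 0 -3.6; 3.5 -3.1 -0.4 0 0 -3.6; 3.7 -2.8 -0.4 0 0 -3.6; 4 -2.6 -0.4 0 0 -3.6; 4 -2.4 -0.4 0 0 -3.7; 4.2 -2.1 -0.4 0 0 -3.6; 4.4 -1.8 -0.4 0 0 -3.6; 4.4 -1.6 -0.4 0 0 -3.6; 4.6 -1.2 -0.4 0 0 -3.6; 4.6 -1 -0.4 0 0 -3.6; 4.6 -0.7 -0.4 0 0 -3.6; 4.7 -0.4 -0.4 0 0 -3.6", hand=-1)

```text
t: 1.8
tool_pos: [0.4805, -0.1987, 0.2906]
ee_rot: [0.866, 0.501, 0.0, 0.0]
contact_force: [0.5, 0.1, -0.6]
gripper_width: 0.0856
finger_force: 0.0
```

Emit:
apply_moves(motion="3.3 -1.1 0.8 0 0 -2.7; 3.3 -0.9 0.7 0 0 -2.6; 3.3 -0.7 0.8 0 0 -2.7; 3.4 -0.6 0.7 0 0 -2.6; 3.4 -0.5 0.8 0 0 -2.7; 3.4 -0.3 0.7 0 0 -2.6; 3.4 -0.1 0.8 0 0 -2.7; 3.4 0 0.7 0 0 -2.6; 3.5 0.2 0.8 0 0 -2.7; 3.4 0.4 0.7 0 0 -2.6; 3.4 0.5 0.8 0 0 -2.7; 3.3 0.6 0.7 0 0 -2.6")

```text
t: 3.3
tool_pos: [0.5652, 0.2031, 0.2]
ee_rot: [0.696, 0.718, 0.0, 0.0]
contact_force: [0.1, 0.2, -0.5]
gripper_width: 0.0854
finger_force: 0.0
```

```bash
python3 - <<'E'
from h import *
st()
plan([((.565,.2025,.094),down(91.8),6)],smooth=False)
T=vision.snapshot("top");S=vision.snapshot("scene")
cv2.imwrite("pics/c3.png",np.hstack([crop(T,160,150,70,90,5),crop(S,290,175,80,90,5)]))
E
```

```text
t 3.3 p [0.5652 0.2031 0.2   ] xaz 91.84 z [ 0.0001 -0.0001 -1.    ] 
q [-0.1312  0.5346 -0.4505  1.9129  0.3259  0.7659 -0.7325] F [ 0.0911  0.2237 -0.5449] M [-0.0054  0.0068 -0.0101] w 0.08544449375605859 0.0
0 0 1.8 0 0 0; 0 0 1.7 0 0 0; 0 0 1.8 0 0 0; 0 0 1.8 0 0 0; 0 0 1.7 0 0 0; -0.1 0 1.8 0 0 0
```

Emit:
apply_moves(motion="0 0 1.8 0 0 0; 0 0 1.8 0 0 0; 0 0 1.8 0 0 0; 0 0 1.8 0 0 0; 0 0 1.8 0 0 0; 0 0 1.8 0 0 0")

```text
t: 4.15
tool_pos: [0.5649, 0.2021, 0.0909]
ee_rot: [0.696, 0.718, -0.0, -0.0]
contact_force: [0.1, 0.3, -0.2]
gripper_width: 0.0854
finger_force: 0.0
```

Emit:
apply_moves(motion="0 0 0 0 0 0; 0 0 0 0 0 0; 0 0 0 0 0 0; 0 0 0 0 0 0; 0 0 0 0 0 0; 0 0 0 0 0 0; 0 0 0 0 0 0; 0 0 0 0 0 0", hand=1)

```text
t: 5.15
tool_pos: [0.5653, 0.2022, 0.093]
ee_rot: [0.696, 0.718, 0.001, 0.0]
contact_force: [-0.6, -0.3, 6.0]
gripper_width: 0.0127
finger_force: 59.3
```

```bash
python3 - <<'E'
from h import *
st()
E
```

```text
t 5.15 p [0.5653 0.2022 0.093 ] xaz 91.76 z [ 0.0012  0.0003 -1.    ] 
q [-0.1962  0.6707 -0.3619  1.9905  0.4323  0.5537 -0.8275] F [-0.6    -0.2584  6.0419] M [-0.0456  0.1234  0.0374] w 0.012698122937735517 59.25446927547455
```

```bash
cat >> h.py <<'E'
C=np.array([.475,-.2275]);U=np.radians(-25.6);u=np.array([np.cos(U),np.sin(U),0])
def pour(th,off,nz):
    t=np.radians(th);hx=off-(-.114*np.cos(t)+.087*np.sin(t));hz=nz-(-.114*np.sin(t)-.087*np.cos(t))
    R=down(64.4)*Ro.from_rotvec([-t,0,0]);H=np.r_[C,0]+u*hx+[0,0,hz]
    return H+R.apply([0,0,.008]),R
E
python3 - <<'E'
from h import *
p=[.565,.2025,.092];R=down(91.8)
pl=pour(0,.076,.25)
p,R=plan([((.565,.2025,pl[0][2]),R,10),(pl[0],pl[1],20)],p,R)
print(p)
print();p,R=plan([(*pour(22,.076,.2),6),(*pour(34,.076,.19),4),(*pour(46,.076,.187),5),(*pour(58,.076,.187),5)],p,R,smooth=False)
print(p)
E
```

```text
0 0 -0.7 0 0 0; 0 0 -1.8 0 0 0; 0 0 -2.6 0 0 0; 0 0 -3.2 0 0 0; 0 0 -3.5 0 0 0; 0 0 -3.6 0 0 0; 0 0 -3.2 0 0 0; 0 0 -2.6 0 0 0; 0 0 -1.8 0 0 0; 0 0 -0.7 0 0 0; -0.4 0 0 0 0 0.2; -1 0.2 0 0 0 0.6
-1.7 0.2 0 0 0 0.9; -2.2 0.4 0 0 0 1.1; -2.7 0.4 0 0 0 1.5; -3 0.7 0 0 0 1.6; -3.4 0.7 0 0 0 1.8; -3.5 1 0 0 0 1.9; -3.6 1.1 0 0 0 2.1; -3.7 1.2 0 0 0 2; -3.6 1.4 0 0 0 2; -3.5 1.5 0 0 0 2.1; -3.3 1.5 0 0 0 1.9; -3 1.6 0 0 0 1.8
-2.8 1.5 0 0 0 1.6; -2.3 1.3 0 0 0 1.5; -1.9 1.2 0 0 0 1.1; -1.4 0.9 0 0 0 0.9; -0.9 0.6 0 0 0 0.6; -0.3 0.3 0 0 0 0.2
[ 0.64687216 -0.30954136  0.329     ]

0 -0.6 0.2 -3.7 0 0; 0 -0.7 0.2 -3.6 0 0; 0 -0.7 0.1 -3.7 0 0; 0 -0.6 0.1 -3.7 0 0; 0 -0.7 0.1 -3.6 0 0; 0 -0.7 0 -3.7 0 0; 0 -0.6 -0.3 -3 0 0; 0 -0.5 -0.4 -3 0 0; 0 -0.5 -0.4 -3 0 0; 0 -0.5 -0.4 -3 0 0; 0 -0.4 -0.4 -2.4 0 0; 0 -0.4 -0.4 -2.4 0 0
0 -0.4 -0.4 -2.4 0 0; 0 -0.4 -0.4 -2.4 0 0; 0 -0.3 -0.5 -2.4 0 0; 0 -0.4 -0.4 -2.4 0 0; 0 -0.3 -0.5 -2.4 0 0; 0 -0.4 -0.5 -2.4 0 0; 0 -0.3 -0.4 -2.4 0 0; 0 -0.3 -0.5 -2.4 0 0
[ 0.53799646 -0.25737686  0.32553145]
```

Emit:
apply_moves(motion="0 0 -0.7 0 0 0; 0 0 -1.8 0 0 0; 0 0 -2.6 0 0 0; 0 0 -3.2 0 0 0; 0 0 -3.5 0 0 0; 0 0 -3.6 0 0 0; 0 0 -3.2 0 0 0; 0 0 -2.6 0 0 0; 0 0 -1.8 0 0 0; 0 0 -0.7 0 0 0; -0.4 0 0 0 0 0.2; -1 0.2 0 0 0 0.6")

```text
t: 6.65
tool_pos: [0.5668, 0.1878, 0.3282]
ee_rot: [0.701, 0.713, -0.001, -0.0]
contact_force: [0.4, 0.3, -4.8]
gripper_width: 0.013
finger_force: 58.7
```

Emit:
apply_moves(motion="-1.7 0.2 0 0 0 0.9; -2.2 0.4 0 0 0 1.1; -2.7 0.4 0 0 0 1.5; -3 0.7 0 0 0 1.6; -3.4 0.7 0 0 0 1.8; -3.5 1 0 0 0 1.9; -3.6 1.1 0 0 0 2.1; -3.7 1.2 0 0 0 2; -3.6 1.4 0 0 0 2; -3.5 1.5 0 0 0 2.1; -3.3 1.5 0 0 0 1.9; -3 1.6 0 0 0 1.8")

```text
t: 8.15
tool_pos: [0.6282, -0.2023, 0.329]
ee_rot: [0.819, 0.574, -0.0, -0.0]
contact_force: [0.4, -0.0, -3.8]
gripper_width: 0.0128
finger_force: 58.7
```

Emit:
apply_moves(motion="-2.8 1.5 0 0 0 1.6; -2.3 1.3 0 0 0 1.5; -1.9 1.2 0 0 0 1.1; -1.4 0.9 0 0 0 0.9; -0.9 0.6 0 0 0 0.6; -0.3 0.3 0 0 0 0.2; 0 0 0 0 0 0")

```text
t: 9.02
tool_pos: [0.6466, -0.3094, 0.3292]
ee_rot: [0.846, 0.533, 0.0, -0.0]
contact_force: [-0.6, 0.4, -5.1]
gripper_width: 0.0129
finger_force: 58.7
```

```bash
python3 - <<'E'
from h import *
st()
T=vision.snapshot("top");S=vision.snapshot("scene")
cv2.imwrite("pics/c4.png",np.hstack([crop(T,250,130,130,150,3),crop(S,110,60,130,150,3)]))
E
```

```text
t 9.03 p [ 0.6466 -0.3094  0.3292] xaz 64.41 z [-0.      0.0004 -1.    ] 
q [ 0.5418  0.5328 -0.2843  1.5103  0.1584  1.1213 -0.2208] F [-0.6465  0.4033 -5.1325] M [ 0.0046 -0.0033 -0.0612] w 0.012928976977401987 58.7132853269577
```

View pics/c4.png

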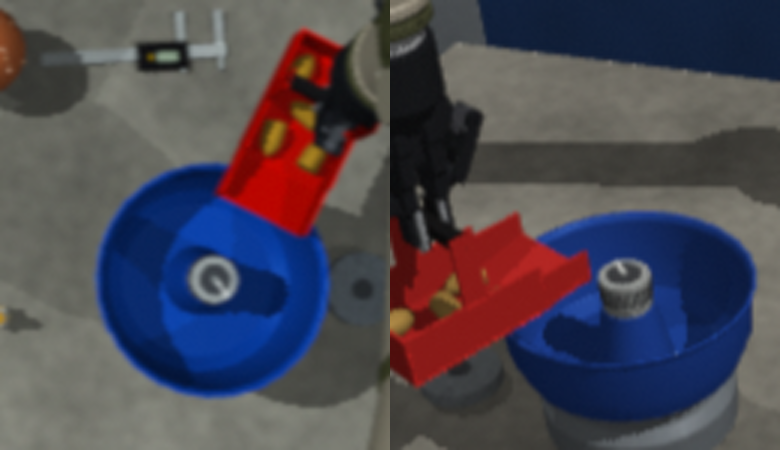

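The tray hangs level with all its finials. Its nose, mid-lip at about (258,215) in the top half of the crop, points at the bowl centre (213,280). Pouring now.

Emit:
apply_moves(motion="0 -0.6 0.2 -3.7 0 0; 0 -0.7 0.2 -3.6 0 0; 0 -0.7 0.1 -3.7 0 0; 0 -0.6 0.1 -3.7 0 0; 0 -0.7 0.1 -3.6 0 0; 0 -0.7 0 -3.7 0 0; 0 -0.6 -0.3 -3 0 0; 0 -0.5 -0.4 -3 0 0; 0 -0.5 -0.4 -3 0 0; 0 -0.5 -0.4 -3 0 0; 0 -0.4 -0.4 -2.4 0 0; 0 -0.4 -0.4 -2.4 0 0")

```text
t: 10.62
tool_pos: [0.5796, -0.2792, 0.3209]
ee_rot: [0.803, 0.505, 0.166, 0.271]
contact_force: [0.5, 0.6, -1.9]
gripper_width: 0.0128
finger_force: 59.5
```

Emit:
apply_moves(motion="0 -0.4 -0.4 -2.4 0 0; 0 -0.4 -0.4 -2.4 0 0; 0 -0.3 -0.5 -2.4 0 0; 0 -0.4 -0.4 -2.4 0 0; 0 -0.3 -0.5 -2.4 0 0; 0 -0.4 -0.5 -2.4 0 0; 0 -0.3 -0.4 -2.4 0 0; 0 -0.3 -0.5 -2.4 0 0; 0 0 0 0 0 0; 0 0 0 0 0 0; 0 0 0 0 0 0")

```text
t: 12.0
tool_pos: [0.5447, -0.2682, 0.3252]
ee_rot: [0.762, 0.477, 0.224, 0.377]
contact_force: [0.8, -0.1, -1.3]
gripper_width: 0.0129
finger_force: 59.6
```

```bash
python3 - <<'E'
from h import *
st()
T=vision.snapshot("top");S=vision.snapshot("scene")
cv2.imwrite("pics/c5.png",np.hstack([crop(T,250,130,130,150,3),crop(S,110,60,130,150,3)]))
E
```

```text
t 12.0 p [ 0.5447 -0.2682  0.3252] xaz 63.59 z [ 0.7008 -0.3601 -0.6158] 
q [ 0.7824  0.2799 -0.6061  2.4023  2.4583  0.5166 -2.5496] F [ 0.844  -0.1083 -1.2635] M [ 0.6054  1.1659 -0.0261] w 0.012855306482227312 59.603145718574524
```

View pics/c5.png

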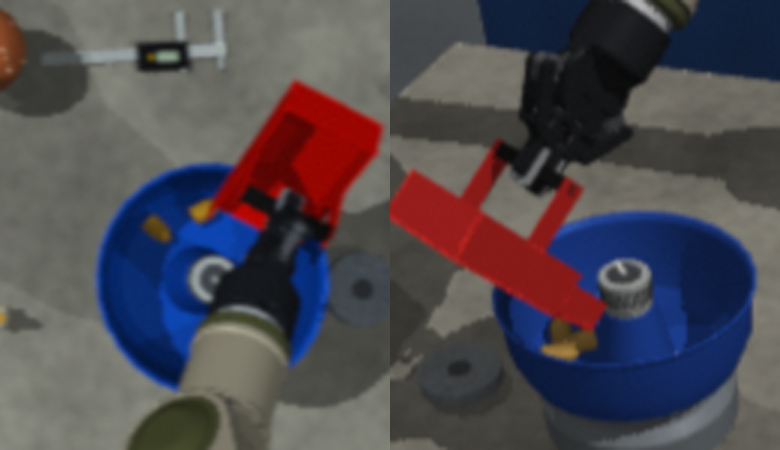

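The top view shows the empty tray tilted over the bowl and two finials visible inside it. The scene view shows three, at about (570,340). I'll level the tray along the same path.

```bash
python3 - <<'E'
from h import *
p,R=plan([(*pour(30,.08,.21),8),(*pour(0,.076,.25),8)],smooth=False)
print(p)
E
```

```text
0.1 0.6 0.5 2.7 0.2 0; 0.1 0.5 0.5 2.8 0.1 0; 0.1 0.6 0.4 2.7 0.2 0; 0.1 0.7 0.4 2.8 0.2 0; 0 0.6 0.4 2.7 0.1 0; 0.1 0.7 0.4 2.8 0.2 0; 0.1 0.6 0.3 2.7 0.1 0.1; 0.1 0.7 0.3 2.8 0.2 0; 0 0.5 0.4 3.7 0 0; 0 0.6 0.3 3.8 0 0; 0 0.5 0.3 3.7 0 0; 0 0.6 0.3 3.8 0 0
0 0.6 0.3 3.7 0 0; 0 0.6 0.2 3.8 0 0; 0 0.6 0.1 3.7 0 0; 0 0.6 0.1 3.8 0 0
[ 0.64593091 -0.30930596  0.32932513]
```

Emit:
apply_moves(motion="0.1 0.6 0.5 2.7 0.2 0; 0.1 0.5 0.5 2.8 0.1 0; 0.1 0.6 0.4 2.7 0.2 0; 0.1 0.7 0.4 2.8 0.2 0; 0 0.6 0.4 2.7 0.1 0; 0.1 0.7 0.4 2.8 0.2 0; 0.1 0.6 0.3 2.7 0.1 0.1; 0.1 0.7 0.3 2.8 0.2 0; 0 0.5 0.4 3.7 0 0; 0 0.6 0.3 3.8 0 0; 0 0.5 0.3 3.7 0 0; 0 0.6 0.3 3.8 0 0")

```text
t: 13.6
tool_pos: [0.6114, -0.3016, 0.3331]
ee_rot: [0.838, 0.521, 0.079, 0.144]
contact_force: [0.3, -1.1, -1.9]
gripper_width: 0.0131
finger_force: 59.5
```

Emit:
apply_moves(motion="0 0.6 0.3 3.7 0 0; 0 0.6 0.2 3.8 0 0; 0 0.6 0.1 3.7 0 0; 0 0.6 0.1 3.8 0 0; 0 0 0 0 0 0; 0 0 0 0 0 0")

```text
t: 14.35
tool_pos: [0.6338, -0.3122, 0.3316]
ee_rot: [0.849, 0.527, 0.011, 0.035]
contact_force: [0.3, -0.8, -1.8]
gripper_width: 0.0128
finger_force: 59.5
```

```bash
python3 - <<'E'
from h import *
st()
plan([((.565,.2025,.329),down(91.8),18)])
T=vision.snapshot("top");S=vision.snapshot("scene")
cv2.imwrite("pics/c6.png",np.hstack([crop(T,250,130,130,150,3),crop(S,110,60,130,150,3)]))
E
```

```text
t 14.35 p [ 0.6338 -0.3122  0.3316] xaz 63.57 z [ 0.0555 -0.0481 -0.9973] 
q [ 0.7554  0.5369 -0.6225  1.5747  0.3855  1.0808 -0.4252] F [ 0.3105 -0.776  -1.756 ] M [ 0.0674  0.0721 -0.0301] w 0.012815793699377008 59.48227107524872
0.4 -0.3 0 0 0 -0.3; 1.1 -0.7 -0.1 0.1 0.1 -0.7; 1.7 -1.1 -0.1 0.2 0.1 -1.1; 2.3 -1.4 -0.1 0.2 0.1 -1.5; 2.8 -1.7 -0.1 0.2 0.1 -1.7; 3.2 -1.7 -0.2 0.3 0.1 -2; 3.6 -1.8 -0.1 0.3 0.2 -2.2; 3.8 -1.8 -0.1 0.3 0.1 -2.3; 4 -1.6 -0.1 0.3 0.2 -2.3; 4 -1.5 -0.1 0.3 0.2 -2.3; 4 -1.2 -0.1 0.3 0.1 -2.3; 3.9 -1.1 0 0.3 0.2 -2.2
3.6 -0.8 -0.1 0.2 0.1 -2; 3.1 -0.6 0 0.3 0.2 -1.7; 2.7 -0.5 0 0.2 0.1 -1.5; 2.1 -0.2 0 0.1 0.1 -1.1; 1.3 -0.2 0 0.1 0 -0.7; 0.4 -0.1 0 0 0 -0.3
```

View pics/c6.png

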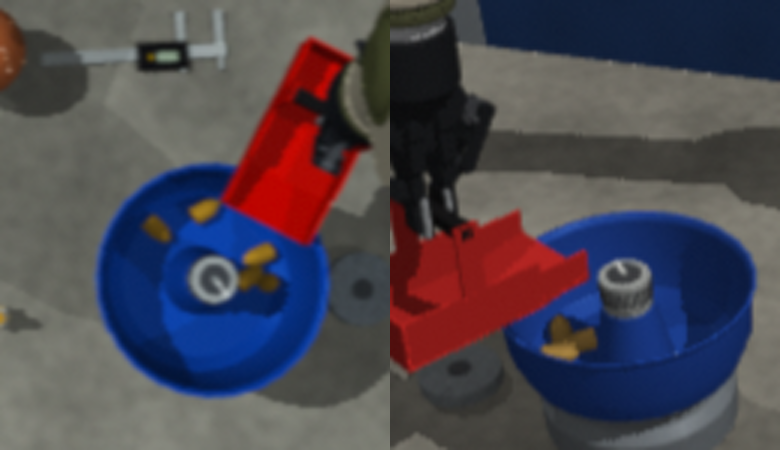

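The tray is empty and all five finials are in the bowl, at about (157,228), (204,210), (260,253), (250,276) and (268,283). Next I'll carry the tray back.

Emit:
apply_moves(motion="0.4 -0.3 0 0 0 -0.3; 1.1 -0.7 -0.1 0.1 0.1 -0.7; 1.7 -1.1 -0.1 0.2 0.1 -1.1; 2.3 -1.4 -0.1 0.2 0.1 -1.5; 2.8 -1.7 -0.1 0.2 0.1 -1.7; 3.2 -1.7 -0.2 0.3 0.1 -2; 3.6 -1.8 -0.1 0.3 0.2 -2.2; 3.8 -1.8 -0.1 0.3 0.1 -2.3; 4 -1.6 -0.1 0.3 0.2 -2.3; 4 -1.5 -0.1 0.3 0.2 -2.3; 4 -1.2 -0.1 0.3 0.1 -2.3; 3.9 -1.1 0 0.3 0.2 -2.2")

```text
t: 15.95
tool_pos: [0.5818, 0.0722, 0.3302]
ee_rot: [0.739, 0.674, 0.003, 0.009]
contact_force: [0.0, 0.4, -2.1]
gripper_width: 0.0132
finger_force: 59.5
```

Emit:
apply_moves(motion="3.6 -0.8 -0.1 0.2 0.1 -2; 3.1 -0.6 0 0.3 0.2 -1.7; 2.7 -0.5 0 0.2 0.1 -1.5; 2.1 -0.2 0 0.1 0.1 -1.1; 1.3 -0.2 0 0.1 0 -0.7; 0.4 -0.1 0 0 0 -0.3; 0 0 0 0 0 0")

```text
t: 16.82
tool_pos: [0.5651, 0.2013, 0.3298]
ee_rot: [0.696, 0.718, -0.0, 0.0]
contact_force: [-0.7, 0.0, -1.0]
gripper_width: 0.0129
finger_force: 59.5
```

```bash
python3 - <<'E'
from h import *
st()
plan([((.565,.2025,.110),down(91.8),12),((.565,.2025,.094),down(91.8),4)])
E
```

```text
t 16.82 p [0.5651 0.2013 0.3298] xaz 91.76 z [ 0.0002 -0.0007 -1.    ] 
q [ 0.1289  0.4691 -0.8294  1.7588  0.3872  1.0857 -0.8006] F [-0.6532  0.0025 -1.035 ] M [ 0.0085 -0.0097 -0.0406] w 0.012865139983575235 59.46947157382965
0 0 0.4 0 0 0; 0 0 1.2 0 0 0; 0 0 1.8 0 0 0; 0 0 2.3 0 0 0; 0 0 2.6 0 0 0; 0.1 0 2.7 0 0 0; 0 0 2.7 0 0 0; 0 0 2.6 0 0 0; 0 0 2.2 0 0 0; 0 0 1.9 0 0 0; 0 0 1.1 0 0 0; 0 0 0.5 0 0 0
0 0 0.2 0 0 0; 0 0 0.6 0 0 0; 0 0 0.5 0 0 0; 0 0 0.3 0 0 0
```

Emit:
apply_moves(motion="0 0 0.4 0 0 0; 0 0 1.2 0 0 0; 0 0 1.8 0 0 0; 0 0 2.3 0 0 0; 0 0 2.6 0 0 0; 0.1 0 2.7 0 0 0; 0 0 2.7 0 0 0; 0 0 2.6 0 0 0; 0 0 2.2 0 0 0; 0 0 1.9 0 0 0; 0 0 1.1 0 0 0; 0 0 0.5 0 0 0")

```text
t: 18.32
tool_pos: [0.565, 0.2028, 0.1092]
ee_rot: [0.696, 0.718, -0.0, -0.0]
contact_force: [0.7, -0.2, -1.8]
gripper_width: 0.0128
finger_force: 59.5
```

Emit:
apply_moves(motion="0 0 0.2 0 0 0; 0 0 0.5 0 0 0; 0 0 0.5 0 0 0; 0 0 0.3 0 0 0; 0 0 0 0 0 0")

```text
t: 18.95
tool_pos: [0.565, 0.2027, 0.0947]
ee_rot: [0.696, 0.718, -0.0, 0.0]
contact_force: [0.2, 0.4, -2.5]
gripper_width: 0.0128
finger_force: 59.5
```

Emit:
apply_moves(motion="0 0 0.1 0 0 0; 0 0 0.1 0 0 0; 0 0 0 0 0 0")

```text
t: 19.32
tool_pos: [0.5652, 0.2028, 0.093]
ee_rot: [0.696, 0.718, 0.0, 0.0]
contact_force: [-0.5, -0.3, -0.7]
gripper_width: 0.0127
finger_force: 59.6
```

Just touching. Releasing, then rising straight up.

Emit:
apply_moves(motion="0 0 0.1 0 0 0; 0 0 0 0 0 0; 0 0 0 0 0 0; 0 0 0 0 0 0; 0 0 0 0 0 0; 0 0 0 0 0 0; 0 0 0 0 0 0; 0 0 0 0 0 0", hand=-1)

```text
t: 20.32
tool_pos: [0.5651, 0.2027, 0.0919]
ee_rot: [0.696, 0.718, 0.0, 0.0]
contact_force: [-0.2, 0.0, 0.2]
gripper_width: 0.0856
finger_force: 0.0
```

Emit:
apply_moves(motion="0 0 -1.5 0 0 0; 0 0 -3 0 0 0; 0 0 -4 0 0 0; 0 0 -4 0 0 0; 0 0 -4 0 0 0; 0 0 -3 0 0 0; 0 0 0 0 0 0")

```text
t: 21.2
tool_pos: [0.5656, 0.2036, 0.2902]
ee_rot: [0.696, 0.718, 0.002, 0.001]
contact_force: [1.0, -0.3, -0.5]
gripper_width: 0.0853
finger_force: 0.0
```

```bash
python3 - <<'E'
from h import *
st()
plan([((.475,-.2275,.28),down(64.4),18)])
T=vision.snapshot("top");S=vision.snapshot("scene")
cv2.imwrite("pics/c7.png",np.vstack([np.hstack([crop(T,160,160,70,80,5),crop(S,290,190,80,80,5)]),cv2.copyMakeBorder(crop(T,290,192,60,30,6),0,0,0,390,cv2.BORDER_CONSTANT)]))
E
```

```text
t 21.2 p [0.5656 0.2036 0.2902] xaz 91.79 z [ 0.0047  0.0015 -1.    ] 
q [ 0.1092  0.5053 -0.8114  1.8089  0.4301  1.0078 -0.8426] F [ 0.972  -0.2718 -0.4569] M [0.0126 0.0435 0.0168] w 0.08529861389055865 0.0
-0.4 -0.1 0 0 0 0.2; -1.1 -0.3 0 0 0 0.7; -1.7 -0.3 0.1 0 0 1.1; -2.2 -0.5 0 0 0 1.5; -2.7 -0.5 0.1 0 0 1.7; -3.1 -0.4 0 0.1 0 1.9; -3.4 -0.4 0.1 0 0 2.1; -3.5 -0.3 0.1 0 -0.1 2.2; -3.7 -0.2 0.1 0 0 2.3; -3.6 0 0.1 0 0 2.3; -3.6 0.2 0 0.1 0 2.2; -3.4 0.3 0.1 0 0 2.1
-3.1 0.3 0.1 0 0 1.9; -2.7 0.4 0 0 0 1.7; -2.2 0.4 0.1 0 0 1.5; -1.8 0.4 0 0 0 1.1; -1.1 0.2 0.1 0 0 0.6; -0.3 0.1 0 0 0 0.3
```

View pics/c7.png

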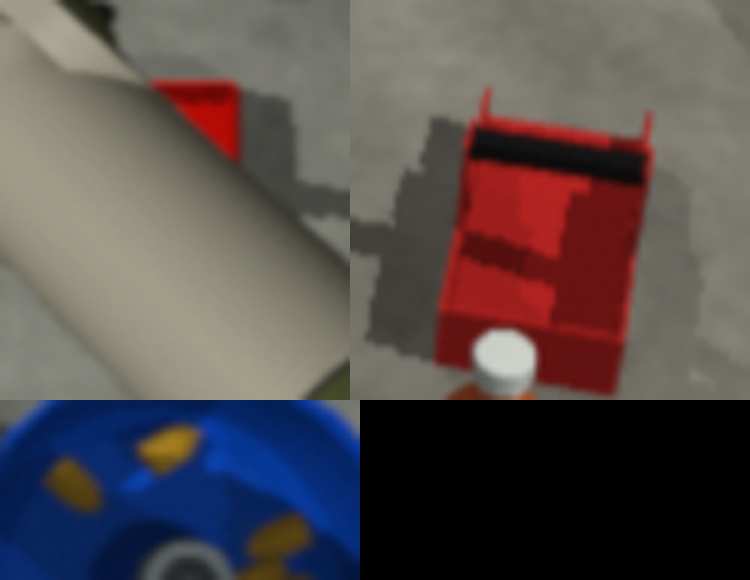

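The scene crop shows the tray standing flat, empty and back in place. I'll go above the cap with j7 wound back, so that one grasp covers the whole turn.

```bash
python3 - <<'E'
from h import *
plan([((.475,-.2275,.25),down(188),24)],smooth=False)
E
```

```text
-1.8 -0.4 0.2 0 0 -4; -1.7 -0.6 0.1 0 0 -4; -1.7 -0.7 0.2 0 0 -4; -1.7 -0.7 0.1 0 0 -4; -1.6 -1 0.2 0 0 -4; -1.5 -1 0.1 0 0 -4.1; -1.4 -1.1 0.2 0 0 -4; -1.4 -1.2 0.1 0 0 -4; -1.3 -1.3 0.2 0 0 -4; -1.2 -1.4 0.2 0 0 -4; -1.1 -1.5 0.1 0 0 -4; -0.9 -1.5 0.2 0 0 -4
-0.9 -1.6 0.1 0 0 -4; -0.8 -1.7 0.2 0 0 -4; -0.6 -1.7 0.1 0 0 -4; -0.5 -1.8 0.2 0 0 -4; -0.4 -1.8 0.2 0 0 -4.1; -0.3 -1.8 0.1 0 0 -4; -0.1 -1.8 0.2 0 0 -4; 0 -1.8 0.1 0 0 -4; 0.1 -1.9 0.2 0 0 -4; 0.3 -1.8 0.1 0 0 -4; 0.3 -1.8 0.2 0 0 -4; 0.5 -1.7 0.1 0 0 -4
```

Emit:
apply_moves(motion="-1.8 -0.4 0.2 0 0 -4; -1.7 -0.6 0.1 0 0 -4; -1.7 -0.7 0.2 0 0 -4; -1.7 -0.7 0.1 0 0 -4; -1.6 -1 0.2 0 0 -4; -1.5 -1 0.1 0 0 -4.1; -1.4 -1.1 0.2 0 0 -4; -1.4 -1.2 0.1 0 0 -4; -1.3 -1.3 0.2 0 0 -4; -1.2 -1.4 0.2 0 0 -4; -1.1 -1.5 0.1 0 0 -4; -0.9 -1.5 0.2 0 0 -4")

```text
t: 22.8
tool_pos: [0.5192, -0.0126, 0.2669]
ee_rot: [0.342, 0.94, -0.0, -0.001]
contact_force: [-0.0, -0.1, -0.0]
gripper_width: 0.0855
finger_force: 0.0
```

Emit:
apply_moves(motion="-0.9 -1.6 0.1 0 0 -4; -0.8 -1.7 0.2 0 0 -4; -0.6 -1.7 0.1 0 0 -4; -0.5 -1.8 0.2 0 0 -4; -0.4 -1.8 0.2 0 0 -4.1; -0.3 -1.8 0.1 0 0 -4; -0.1 -1.8 0.2 0 0 -4; 0 -1.8 0.1 0 0 -4; 0.1 -1.9 0.2 0 0 -4; 0.3 -1.8 0.1 0 0 -4; 0.3 -1.8 0.2 0 0 -4; 0.5 -1.7 0.1 0 0 -4")

```text
t: 24.3
tool_pos: [0.4747, -0.2275, 0.2489]
ee_rot: [-0.071, 0.997, 0.0, -0.001]
contact_force: [0.5, -0.6, -0.0]
gripper_width: 0.0855
finger_force: 0.0
```

```bash
python3 - <<'E'
from h import *
st()
plan([((.475,-.2275,.168),down(188),6)])
E
```

```text
t 24.3 p [ 0.4747 -0.2275  0.2489] xaz -171.86 z [-0.0015  0.0009 -1.    ] 
q [ 1.1567  0.639  -1.2472  1.998   0.7128  1.0422  1.2824] F [ 0.4823 -0.6474 -0.0219] M [ 0.0301 -0.0209 -0.0001] w 0.0855138411412704 0.0
0 0 0.6 0 0 0; 0 0 1.5 0 0 0; 0 0 1.9 0 0 0.1; 0 0 2 0 -0.1 0; 0 0 1.5 0.1 0 0; 0 0 0.6 0 0 0
```

Emit:
apply_moves(motion="0 0 0 0 0 -6; 0 0 0 0 0 -6; 0 0 0 0 0 -6; 0 0 0 0 0 -6; 0 0 0 0 0 -6; 0 0 0 0 0 -6; 0 0 0 0 0 -6; 0 0 0 0 0 -6; 0 0 0 0 0 -6; 0 0 0 0 0 -4; 0 0 0 0 0 0")

```text
t: 25.68
tool_pos: [0.4749, -0.2269, 0.2491]
ee_rot: [-0.545, 0.839, 0.001, -0.0]
contact_force: [-0.6, 0.3, 0.4]
gripper_width: 0.0852
finger_force: 0.0
```

```bash
python3 - <<'E'
from h import *
st()
E
```

```text
t 25.68 p [ 0.4749 -0.2269  0.2491] xaz -114.02 z [-0.0012  0.0007 -1.    ] 
q [ 1.1665  0.6551 -1.2761  1.9976  0.7309  1.0602  2.27  ] F [-0.6058  0.3319  0.3519] M [-0.0494  0.0093 -0.0263] w 0.08518047382550531 0.0
```

Emit:
apply_moves(motion="0 0 0.6 0 0 0; 0 0 1.5 0 0 0; 0 0 1.9 0 0 0; 0 0 2 0 0 0; 0 0 1.5 0 0 0; 0 0 0.6 0 0 0; 0 0 0 0 0 0")

```text
t: 26.55
tool_pos: [0.4756, -0.2268, 0.1687]
ee_rot: [-0.545, 0.839, 0.0, 0.0]
contact_force: [-0.0, 0.3, 1.0]
gripper_width: 0.0854
finger_force: 0.0
```

Emit:
apply_moves(motion="0 0 0 0 0 0; 0 0 0 0 0 0; 0 0 0 0 0 0; 0 0 0 0 0 0; 0 0 0 0 0 0; 0 0 0 0 0 0; 0 0 0 0 0 0", hand=1)

```text
t: 27.42
tool_pos: [0.4779, -0.2279, 0.1706]
ee_rot: [-0.544, 0.839, -0.002, 0.002]
contact_force: [4.0, -3.0, 7.1]
gripper_width: 0.0481
finger_force: 60.7
```

```bash
python3 - <<'E'
from h import *
st()
E
```

```text
t 27.43 p [ 0.4779 -0.2279  0.1706] xaz -114.06 z [ 0.0051 -0.002  -1.    ] 
q [ 1.0878  0.7373 -1.1679  2.0737  0.8757  0.9393  2.1491] F [ 4.0185 -2.9762  7.055 ] M [-0.624  -0.8008 -0.0564] w 0.04808121817270648 60.68503260612488
```

Emit:
apply_moves(motion="0 -0.1 -0.1 0 0 2; 0 -0.15 -0.1 0 0 6; 0 0 0 0 0 8; 0 0 0 0 0 8; 0 0 0.03 0 0 8; 0 0 0 0 0 8; 0 0 0.03 0 0 8; 0 0 0 0 0 8; 0 0 0.03 0 0 8; 0 0 0 0 0 8; 0 0 0 0 0 8; 0 0 0 0 0 0")

```text
t: 28.92
tool_pos: [0.4785, -0.2293, 0.17]
ee_rot: [0.124, 0.992, -0.001, 0.001]
contact_force: [5.3, -5.1, -9.0]
gripper_width: 0.0482
finger_force: 64.3
```

```bash
python3 - <<'E'
from h import *
st()
E
```

```text
t 28.93 p [ 0.4785 -0.2293  0.17  ] xaz 165.77 z [ 0.0017 -0.0014 -1.    ] 
q [ 0.9008  0.5863 -0.8134  2.0795  0.6406  0.74    0.9987] F [ 5.2997 -5.1204 -9.0192] M [-1.2751 -1.1686 -0.0438] w 0.04815905280611042 64.25769209861755
```

Emit:
apply_moves(motion="-0.15 -0.1 0.05 0 0 4; -0.1 -0.1 0.1 0 0 6; 0 0 0 0 0 6; 0 0 0.05 0 0 6; 0 0 0 0 0 6; 0 0 0 0 0 6; 0 0 0.03 0 0 6; 0 0 0 0 0 0")

```text
t: 29.92
tool_pos: [0.4782, -0.2301, 0.169]
ee_rot: [0.455, 0.89, -0.001, -0.001]
contact_force: [-8.2, 2.9, 20.8]
gripper_width: 0.0484
finger_force: 67.4
```

```bash
python3 - <<'E'
from h import *
st()
E
```

```text
t 29.93 p [ 0.4782 -0.2301  0.169 ] xaz 125.84 z [-0.0021 -0.0014 -1.    ] 
q [ 0.7781  0.5367 -0.6211  2.0847  0.5021  0.6711  0.4457] F [-8.2141  2.9495 20.757 ] M [ 0.4898  1.8445 -0.0899] w 0.04840118411081397 67.44143486022949
```

Emit:
apply_moves(motion="0.1 -0.1 -0.1 0 0 0; 0 0 -0.05 0 0 4; 0 0 0 0 0 4; 0 0 0 0 0 4; 0 0 0.03 0 0 4; 0 0 0 0 0 4; 0 0 0 0 0 4; 0 0 0 0 0 0")

```text
t: 30.92
tool_pos: [0.4776, -0.2302, 0.169]
ee_rot: [0.63, 0.777, -0.0, -0.0]
contact_force: [-2.2, 1.2, 3.3]
gripper_width: 0.048
finger_force: 65.6
```

```bash
python3 - <<'E'
from h import *
st()
E
```

```text
t 30.93 p [ 0.4776 -0.2302  0.169 ] xaz 101.97 z [-0.0009 -0.0001 -1.    ] 
q [ 0.701   0.5129 -0.5047  2.0909  0.4123  0.6348  0.1225] F [-2.2067  1.2469  3.3062] M [ 0.0476  0.6152 -0.0226] w 0.04796906849644399 65.61959624290466
```

Emit:
apply_moves(motion="0 0 0 0 0 4; 0 0 0 0 0 4; 0 0 0.03 0 0 4; 0 0 0 0 0 4; 0 0 0 0 0 4; 0 0 0.02 0 0 4; 0 0 0 0 0 4; 0 0 0 0 0 0")

```text
t: 31.92
tool_pos: [0.4771, -0.2302, 0.1687]
ee_rot: [0.799, 0.602, -0.001, -0.001]
contact_force: [-5.0, 0.5, 8.1]
gripper_width: 0.048
finger_force: 66.2
```

```bash
python3 - <<'E'
from h import *
st()
E
```

```text
t 31.93 p [ 0.4771 -0.2302  0.1687] xaz 74.0 z [-0.0018 -0.0001 -1.    ] 
q [ 0.6036  0.4926 -0.3652  2.0976  0.3037  0.6026 -0.2535] F [-5.0184  0.5466  8.0686] M [ 0.2386  1.1014 -0.1048] w 0.048048846717736446 66.22316479682922
```

Emit:
apply_moves(motion="0 -0.1 -0.03 0 0 4; 0 0 0 0 0 4; 0 0 0 0 0 4; 0 0 0.02 0 0 4; 0 0 0 0 0 4; 0 0 0.02 0 0 4; 0 0 0 0 0 0")

```text
t: 32.8
tool_pos: [0.4766, -0.2299, 0.1684]
ee_rot: [0.906, 0.423, -0.0, -0.0]
contact_force: [-2.8, 1.0, 5.0]
gripper_width: 0.0483
finger_force: 65.9
```

```bash
python3 - <<'E'
from h import *
st()
E
```

```text
t 32.8 p [ 0.4766 -0.2299  0.1684] xaz 50.04 z [-0.001 -0.    -1.   ] 
q [ 0.518   0.4802 -0.2447  2.1049  0.2065  0.5795 -0.5709] F [-2.7984  0.9983  4.9529] M [0.2062 0.7471 0.1328] w 0.048301831312301716 65.93339323997498
```

Emit:
apply_moves(motion="0 0 0 0 0 3; 0 0 0.02 0 0 3; 0 0 0 0 0 3; 0 0 0 0 0 3; 0 0 0.02 0 0 3; 0 0 0 0 0 3; 0 0 0 0 0 0")

```text
t: 33.67
tool_pos: [0.4795, -0.2279, 0.1683]
ee_rot: [0.961, 0.278, 0.002, -0.0]
contact_force: [4.7, 8.8, 1.5]
gripper_width: 0.0483
finger_force: 66.2
```

```bash
python3 - <<'E'
from h import *
st()
E
```

```text
t 33.67 p [ 0.4795 -0.2279  0.1683] xaz 32.28 z [ 0.0037  0.0013 -1.    ] 
q [ 0.4511  0.4754 -0.157   2.1077  0.1298  0.5642 -0.8057] F [4.662  8.8004 1.5391] M [ 1.7119 -0.9663  0.605 ] w 0.04826369599330815 66.17864727973938
```

Emit:
apply_moves(motion="0 0 0 0 0 1; 0 0 0 0 0 1; 0 0 0 0 0 1; 0 0 0 0 0 0; 0 0 0 0 0 0")

```text
t: 34.3
tool_pos: [0.4788, -0.2285, 0.1683]
ee_rot: [0.967, 0.253, 0.001, -0.0]
contact_force: [1.6, 7.4, 4.2]
gripper_width: 0.0484
finger_force: 66.2
```

```bash
python3 - <<'E'
from h import *
st()
E
```

```text
t 34.3 p [ 0.4788 -0.2285  0.1683] xaz 29.31 z [ 0.0025  0.0008 -1.    ] 
q [ 0.4408  0.4746 -0.1413  2.1088  0.1179  0.5633 -0.8439] F [1.6035 7.4246 4.2055] M [ 1.4584 -0.5921  1.1563] w 0.04840645184352347 66.22929453849792
```

Emit:
apply_moves(motion="0 0 0 0 0 -1; 0 0 0 0 0 -1; 0 0 0 0 0 0; 0 0 0 0 0 0")

```text
t: 34.8
tool_pos: [0.4788, -0.2284, 0.1683]
ee_rot: [0.963, 0.268, 0.001, -0.0]
contact_force: [3.0, 7.8, 3.8]
gripper_width: 0.0488
finger_force: 66.2
```

```bash
python3 - <<'E'
from h import *
st()
E
```

```text
t 34.8 p [ 0.4788 -0.2284  0.1683] xaz 31.14 z [ 0.0027  0.0014 -1.    ] 
q [ 0.4484  0.475  -0.1513  2.1083  0.1251  0.5644 -0.8193] F [2.9916 7.836  3.7602] M [ 1.6224 -0.6326  0.086 ] w 0.048774749590910195 66.24208331108093
```

Emit:
apply_moves(motion="0 0 0 0 0 -1; 0 0 0 0 0 -1; 0 0 0 0 0 0; 0 0 0 0 0 0")

```text
t: 35.3
tool_pos: [0.4787, -0.2284, 0.1683]
ee_rot: [0.958, 0.285, 0.001, -0.0]
contact_force: [2.3, 8.7, 4.7]
gripper_width: 0.0484
finger_force: 66.2
```

```bash
python3 - <<'E'
from h import *
st()
E
```

```text
t 35.3 p [ 0.4787 -0.2284  0.1683] xaz 33.14 z [ 0.0026  0.0015 -1.    ] 
q [ 0.4557  0.4755 -0.1615  2.1079  0.1336  0.5656 -0.7934] F [2.3244 8.6988 4.7205] M [ 1.6966 -0.6406  0.0881] w 0.048427810842351274 66.24358534812927
```

Emit:
apply_moves(motion="0 0 0 0 0 1; 0 0 0 0 0 1; 0 0 0 0 0 0; 0 0 0 0 0 0")

```text
t: 35.8
tool_pos: [0.4788, -0.2284, 0.1683]
ee_rot: [0.963, 0.268, 0.001, -0.0]
contact_force: [2.3, 8.7, 4.4]
gripper_width: 0.0485
finger_force: 66.2
```

```bash
python3 - <<'E'
from h import *
st()
E
```

```text
t 35.8 p [ 0.4788 -0.2284  0.1683] xaz 31.12 z [ 0.0027  0.0015 -1.    ] 
q [ 0.4483  0.475  -0.1512  2.1083  0.1249  0.5644 -0.8195] F [2.2585 8.7014 4.3534] M [ 1.6512 -0.6282 -0.0546] w 0.048513636668670486 66.23894333839417
```

Emit:
apply_moves(motion="0 0 0 0 0 0.7; 0 0 0 0 0 0; 0 0 0 0 0 0")

```text
t: 36.17
tool_pos: [0.4788, -0.2284, 0.1683]
ee_rot: [0.965, 0.263, 0.001, -0.0]
contact_force: [2.4, 7.8, 4.1]
gripper_width: 0.0483
finger_force: 66.2
```

```bash
python3 - <<'E'
from h import *
st()
E
```

```text
t 36.17 p [ 0.4788 -0.2284  0.1683] xaz 30.48 z [ 0.0026  0.0013 -1.    ] 
q [ 0.4457  0.4749 -0.1478  2.1085  0.1224  0.564  -0.8282] F [2.4302 7.7632 4.0729] M [ 1.531  -0.6409  0.2926] w 0.04830535299505644 66.23598575592041
```

Emit:
apply_moves(motion="0 0 0 0 0 0.7; 0 0 0 0 0 0; 0 0 0 0 0 0")

```text
t: 36.55
tool_pos: [0.4788, -0.2285, 0.1683]
ee_rot: [0.966, 0.258, 0.001, -0.0]
contact_force: [2.3, 7.4, 4.1]
gripper_width: 0.0483
finger_force: 66.2
```

```bash
python3 - <<'E'
from h import *
st()
E
```

```text
t 36.55 p [ 0.4788 -0.2285  0.1683] xaz 29.85 z [ 0.0026  0.001  -1.    ] 
q [ 0.4431  0.4747 -0.1443  2.1086  0.12    0.5636 -0.8366] F [2.2862 7.3539 4.0844] M [ 1.5184 -0.5913  0.7372] w 0.04825314986130491 66.22989892959595
```

Emit:
apply_moves(motion="0.07 -0.1 0 0 0 -4; 0 0 0 0 0 -6; 0 0 -0.02 0 0 -6; 0 0 0 0 0 -6; 0 0 -0.02 0 0 -6; 0 0 0 0 0 -6; 0 0 -0.02 0 0 -6; 0 0 0 0 0 -6; 0 0 0 0 0 -4; 0 0 0 0 0 0")

```text
t: 37.8
tool_pos: [0.4777, -0.2276, 0.1688]
ee_rot: [0.767, 0.641, 0.001, -0.0]
contact_force: [-0.7, 7.1, 5.3]
gripper_width: 0.0481
finger_force: 66.4
```

```bash
python3 - <<'E'
from h import *
st()
E
```

```text
t 37.8 p [ 0.4777 -0.2276  0.1688] xaz 79.74 z [ 0.001   0.0015 -1.    ] 
q [ 0.623   0.4954 -0.3972  2.0986  0.326   0.6052 -0.1807] F [-0.7048  7.121   5.3105] M [1.4505 0.0601 0.0575] w 0.04814369712464838 66.43912553787231
```

Emit:
apply_moves(motion="0.1 0 -0.03 0 0 -4; 0 0 0 0 0 -6; 0 0 -0.02 0 0 -6; 0 0 0 0 0 -6; 0 0 -0.02 0 0 -6; 0 0 0 0 0 -6; 0 0 0 0 0 -4; 0 0 0 0 0 -3.2; 0 0 0 0 0 0; 0 0 0 0 0 0")

```text
t: 39.05
tool_pos: [0.4767, -0.2277, 0.1693]
ee_rot: [0.494, 0.87, -0.0, -0.001]
contact_force: [-4.4, 2.8, 5.9]
gripper_width: 0.0483
finger_force: 66.5
```

```bash
python3 - <<'E'
from h import *
st()
T=vision.snapshot("top");S=vision.snapshot("scene")
cv2.imwrite("pics/c8.png",np.hstack([crop(T,160,130,200,150,2),crop(S,130,80,130,100,3)]) if 0 else np.hstack([crop(T,150,130,130,150,3),crop(S,110,60,130,150,3)]))
E
```

```text
t 39.05 p [ 0.4767 -0.2277  0.1693] xaz 120.83 z [-0.0012  0.0004 -1.    ] 
q [ 0.7628  0.5293 -0.6004  2.0906  0.4835  0.6605  0.3736] F [-4.365   2.8328  5.8632] M [0.6707 0.7407 0.0388] w 0.04829743306972662 66.49380683898926
```

View pics/c8.png

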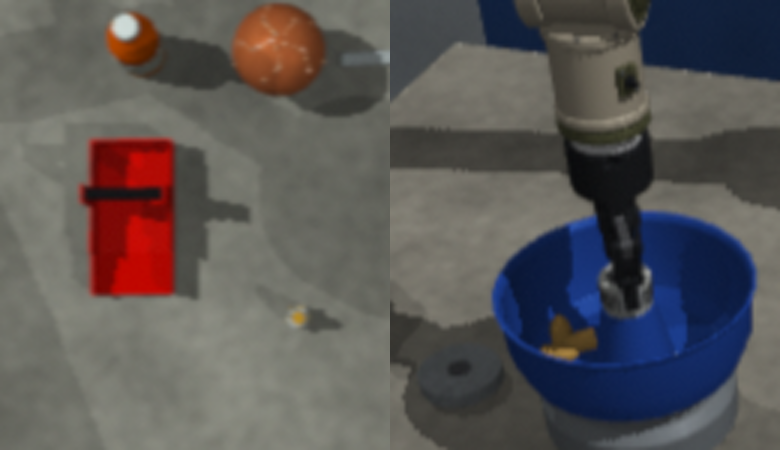

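The tray stands flat and empty, the finials are in the bowl, and the bystanders haven't moved. The cap is gripped at +90° from the stop, and its 1.0 mm rise agrees with a quarter turn. Handing in.

Emit:
apply_moves(motion="0 0 0 0 0 0; 0 0 0 0 0 0; 0 0 0 0 0 0")

```text
t: 39.52
tool_pos: [0.4767, -0.2277, 0.1693]
ee_rot: [0.494, 0.87, -0.0, -0.001]
contact_force: [-3.4, 2.3, 4.7]
gripper_width: 0.0483
finger_force: 66.5
```

```bash
python3 - <<'E'
from h import *
st()
from bench import workorder
print(workorder.close_job())
E
```

```text
t 39.52 p [ 0.4767 -0.2277  0.1693] xaz 120.83 z [-0.0012  0.0003 -1.    ] 
q [ 0.7627  0.5293 -0.6003  2.0907  0.4835  0.6605  0.3736] F [-3.4303  2.3439  4.69  ] M [0.6542 0.667  0.0526] w 0.04832782166333814 66.4917504787445
the job is handed in; nothing more can be done
None
```

The job is handed in at 39.5 s: all five finials are in the bowl, the empty tray is back flat in its place, and the cap was screwed to its stop, backed off a quarter turn (about 90° by the tool angle) and is still gripped; no verdict was returned.

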